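# Feel the gap between radio and bracket with a taper blade

### The job

Take the yellow-handled taper blade out of the tool rack and slide it, tip down and upright, into the gap between the two brass-coloured plates beside the radio until it drags snugly between both plates (about 5 N of push, never jammed hard), then stop and keep holding it at that depth: the program finishes with the handle still in the grip. Do not disturb the other tools, the mug or the tape roll.

Things in the scene. Friction and masses are not known exactly. Their poses are not given: they have to be found in the camera images.
- gauge_grip (a point): Centre of the yellow handle of the taper blade: an upright block 30 mm (own x) by 22 mm (own y) by 50 mm tall (own z, up); grip it across its 22 mm. The tip end lies 115 mm below this point. The tool starts upright in one of the rack's three slots, hanging by the underside of its handle, and lifts straight out (90 mm).
- gauge_tip (a point): Centre of the tip of the taper blade, 1 mm above its very end and 114 mm below the handle's centre; axes as the handle's.
- gauge: The whole taper blade, about 90 g; origin at the very end of the tip, z up. Above it 90 mm of steel blade, 20 mm wide (own x), thickness (own y) growing evenly from 3 mm at the tip to 12 mm under the yellow handle.
- rack: Grey tool rack, 200 mm (own x) by 90 mm, top 105 mm above the bench; origin at the centre of its underside. Three slots 60 mm apart along its x hold the three tools, whose axes are parallel to the rack's.
- mouth (a point): Middle of the gap between the two brass-coloured plates (within 1.5 mm), where their bent-out lips begin, 110 mm above the bench; z up. The upright plates run 110 mm along this x, centred here, and face each other across this y. The blade goes straight down here, width along x. The lips reach 7 mm higher, the mouth is 20 mm wide at their top, the gap goes 90 mm down to a floor.
- fixed_plate: Brass-coloured plate on the radio's side (+y) of the gap. The gap is even all the way down, 4.5 to 8.5 mm, different at every start, so the snug depth (tip roughly 18 to 65 mm below the mouth) must be felt. Origin at the centre of the cradle's underside.
- cheek: The brass-coloured plate on the -y side of the gap; it yields away from the radio against a spring of about 12 N/mm. Origin near the centre of the cradle's underside.
- cradle: Blue base, 170 mm (own x) by 150 mm, 12 mm thick, fixed; origin at the centre of its underside, axes as the mouth's. Plates, black radio (130 x 38 mm, 106 mm high, beyond the +y plate) and grey block (behind the -y plate) ride on a carriage that floats up to 8 mm along y on a soft spring (0.3 N/mm), so the gap centres itself on the blade.
- driver_grip (a point): Centre of the blue handle (same size as the yellow one, plus a black cap 12 mm high on top) of another tool in the rack: leave it there.
- scriber_grip (a point): Centre of the red handle (same size as the yellow one, plus a black cap 12 mm high on top) of another tool in the rack: leave it there.
- mug: White mug, 80 mm across, 90 mm tall, origin at the centre of its underside: leave it alone.
- tape: Orange roll of tape lying flat, 72 mm across, 24 mm tall, origin at the centre of its underside: leave it alone.
There are look-alikes about, which are no part of the job. What is meant by the gauge is not green, and is the larger of those in its own colour.

How it is judged:
By the outcome, as a careful person would: the job done as asked, in the order asked, and still so for the second after the job is handed in, while the arm keeps its last pose, push and grip.
It also fails if it takes over 45 s, if anything falls off the work surface, if the arm or the gripper's body presses on something with over 40 N, if the wrist force passes 120 N, or if a joint passes its speed limit or range.

### The arm

A 6-joint arm with a two-finger parallel gripper is mounted at the origin on the work surface. World frame = base frame: x ahead of the robot, y to its left, z up, the work surface at z = 0. Lengths are in m, angles in rad, forces in N, time in s.
With the tool pointing down it reaches from about 0.325 to 0.775 m from the base axis. Payload 5.5 kg.
Tool frame: the origin (TCP) lies midway between the tips of the shut fingers; the grasp point (between the pads) lies 19 mm behind it (r.tcp_to_grasp is the distance from the TCP to the grasp point, in m); z points along the fingers, y is the direction in which the jaws open and shut (so a half turn about z gives the same grasp; the last joint's range is limited). The gripper opens to 88 mm and grips with 3 to 60 N. Pads are 20 mm wide; open, the fingers measure 115 mm over their backs; the gripper's body (75 mm by 178 mm) begins 61 mm behind the grasp point.
Start: joints at [1.068, 0.091, 1.231, -0, 1.82, -0.057], TCP at [0.259, 0.541, 0.223] pointing down, gripper open.
Joint ranges: [-2.87, 2.87], [-0.86, 2.18], [0.17, 2.46], [-1.51, 4.65], [0.06, 2.69], [-2.65, 2.65]. Speed limits (rad/s): [2.57, 2.57, 3.01, 3.14, 3.14, 3.14].

### API

Orientations are given as a rotation vector (axis times angle).
In Python, from plant import telemetry, imaging, r gives the robot as it stands. The module is installed in compiled form; this text tells all that it offers.
- The arm moves only by the tool play_rows, never from a script. Its argument "motion" is a list that holds one entry, the list of rows, each a list of 7 numbers: the closure, from 0 (fully open) to 1 (shut), then the shift along the tool's x, y, z in m, then the turn, a rotation vector about the tool's x, y, z in rad. In form: [[[hand, tx, ty, tz, rx, ry, rz], ...]]. A call has 1 to 5 rows; each row shifts and turns the commanded pose from where the row before left it, along the tool's axes as they then stand; what a row does not reach is not made up. A row lasts 1/8 s, in which the tool goes at most 62.5 mm and 10.7 degrees, less where a joint would pass 70% of its speed; a pose out of reach is approached as far as the arm can. A call with a gripper value outside its range is refused whole. The fingers move at their own pace and stop on an object; the grip force is fixed at half the most. Time passes only in rows, so rows that do not move let the fingers close. It gives the time, the measured TCP pose, the force and the opening at its end, in the units of the state.
- telemetry.get_obs(): the state, without advancing time (a new reading comes with each control period).
- imaging.grab_frame(name): name is "side" or "top" or "wrist"; returns the picture (400x640x3 uint8, blue, green, red); there is no depth.
- imaging.calibration(name): a dict with "K" (3x3 intrinsics, pixels), "view" (4x4, takes a point from world to camera coordinates); the wrist camera has in their place "hand_eye" (4x4, takes a point from camera to tool coordinates, whose origin is the TCP and whose axes are the flange's). Camera axes: x right, y up, looking along -z (the intrinsics and any distortion apply to the point x, -y, -z); pixel columns grow to the right and rows downward; lengths in m; the calibration is good to about 2 mm. A picture is of the moment at which its call begins: read the wrist's pose just before it. calibration takes no time and is no camera call.
- r.job_done(): hands the job in, once; it reports no verdict.
The state is a dict: "clock": time; "joint_positions": joint angles; "dq": joint speeds; "tau": joint torques, N m; "position": TCP position; "orientation": TCP orientation; "wrist_force": force on the tool from outside, world axes, zero at the start; "ft_torque": the same for the moment, N m; "gripper_width": finger opening in m.
Only numpy, scipy, OpenCV 4.12 (cv2) and the standard library are available. Lean on these libraries where they do the work, as an engineer would, in place of code of your own. Each camera call takes 0.05 s, during which the arm holds its last target. There are 200 camera calls.

## Working session

There is one attempt and no reset: what is moved stays moved. The work goes in short steps, Python scripts to look and compute and a tool call to move; the robot and the scene stay as the last step left them, time stands still between calls to the robot, and variables do not carry over. Pictures are saved under pics/ and viewed, about 8 in all and at most 12, crops included, and the job is handed in when it is done.

Besides the shell and the picture viewer there is one more tool, called after "Call:" by a JSON object that holds its "name" and its "arguments". play_rows: Moves the arm, as the interface text tells. Its arguments: {"type":"object","properties":{"motion":{"type":"array"}},"required":["motion"]}

```bash
mkdir -p pics; python3 - <<'E'
from plant import telemetry, imaging, r
import cv2
print(telemetry.get_obs())
for n in ["top","side"]:
    cv2.imwrite(f"pics/{n}0.png",imaging.grab_frame(n)); c=imaging.calibration(n); print(n,c)
print(imaging.calibration("wrist"), r.tcp_to_grasp)
E
```

```text
{'clock': 0.0, 'joint_positions': array([ 1.06831035e+00,  9.18222734e-02,  1.23192811e+00, -2.10927501e-05,
        1.81980730e+00, -5.67171196e-02]), 'dq': array([-0.00076931, -0.00023305, -0.00018092, -0.00051602, -0.00116284,
       -0.00015969]), 'tau': array([-1.41248078e-03, -4.46441960e+01, -4.06454337e+01,  6.97143981e-02,
        2.92193948e-02, -1.29104556e-04]), 'position': array([0.258555  , 0.5410803 , 0.22150496]), 'orientation': array([-6.94321100e-01, -3.06336909e+00,  2.97516095e-03]), 'wrist_force': array([-0.55269064, -0.1300505 , -0.09855865]), 'ft_torque': array([ 0.03575811, -0.02656419,  0.02795646]), 'gripper_width': 0.08760433002035509}
top {'K': array([[437.71975459,   0.        , 314.84115999],
       [  0.        , 437.71975459, 200.54631306],
       [  0.        ,   0.        ,   1.        ]]), 'view': array([[-0.02114976, -0.99948471,  0.02414524,  0.0342516 ],
       [ 0.99810159, -0.0197109 ,  0.05834972, -0.5496081 ],
       [-0.05784373,  0.02533348,  0.99800417, -0.966504  ],
       [ 0.        ,  0.        ,  0.        ,  1.        ]])}
side {'K':
[... 231 characters left out ...]
 [ 0.02776896, -0.57148561,  0.82014211, -0.06669194],
       [-0.00297384,  0.82040765,  0.57177133, -0.83055998],
       [ 0.        ,  0.        ,  0.        ,  1.        ]])}
{'K': array([[313.13361347,   0.        , 319.81804928],
       [  0.        , 313.13361347, 201.21446221],
       [  0.        ,   0.        ,   1.        ]]), 'hand_eye': array([[ 2.11330399e-04,  9.53388854e-01,  3.01744341e-01,
         8.30224719e-02],
       [ 9.99999812e-01, -3.75343302e-04,  4.85569210e-04,
        -1.00401371e-03],
       [ 5.76193990e-04,  3.01744182e-01, -9.53388754e-01,
        -1.61380498e-01],
       [ 0.00000000e+00,  0.00000000e+00,  0.00000000e+00,
         1.00000000e+00]])} 0.0187
```

View pics/top0.png

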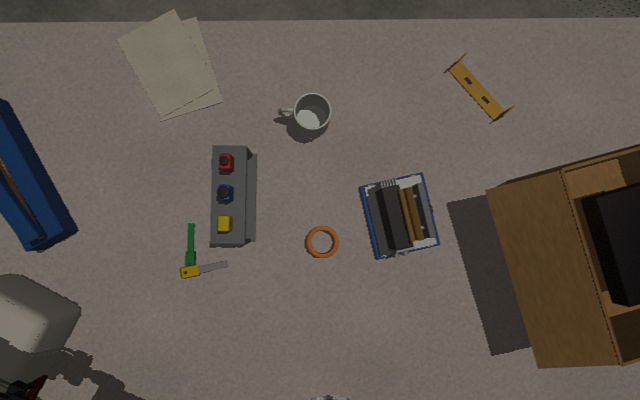

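View pics/side0.png

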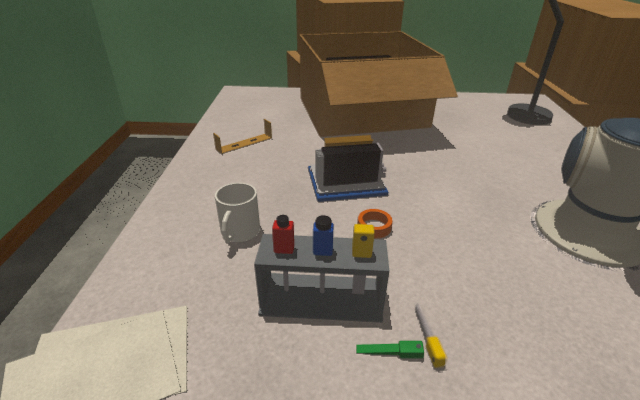

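Top view: the rack is at about (230,195), with the yellow handle at (224,224) in its nearest slot. The cradle is at (400,215), radio on the left (+y) and brass plates at about (412,213). The small yellow tool at (190,271) is the look-alike. Next are coarse positions.

```bash
cat > h.py <<'E'
import numpy as np, cv2
from plant import telemetry, imaging, r
from scipy.spatial.transform import Rotation as R
def cam(n, obs=None):
    c=imaging.calibration(n)
    if n=="wrist":
        T=np.eye(4);T[:3,:3]=R.from_rotvec(obs["orientation"]).as_matrix();T[:3,3]=obs["position"]
        M=T@c["hand_eye"]
    else: M=np.linalg.inv(c["view"])
    return c["K"],M
def pix2(n,uv,z,obs=None):
    K,M=cam(n,obs); uv=np.atleast_2d(np.asarray(uv,float))
    d=np.c_[(uv[:,0]-K[0,2])/K[0,0],-(uv[:,1]-K[1,2])/K[1,1],-np.ones(len(uv))]@M[:3,:3].T
    o=M[:3,3]; return o+d*((z-o[2])/d[:,2])[:,None]
def blobs(im,lo,hi,amin=40):
    h=cv2.cvtColor(im,cv2.COLOR_BGR2HSV); m=cv2.inRange(h,lo,hi)
    cs,_=cv2.findContours(m,cv2.RETR_EXTERNAL,cv2.CHAIN_APPROX_NONE)
    return [c for c in sorted(cs,key=cv2.contourArea,reverse=True) if cv2.contourArea(c)>amin]
E
python3 - <<'E'
from h import *
im=cv2.imread("pics/top0.png")
for nm,lo,hi,z in [("yellow",(22,150,120),(32,255,255),.155),("blue",(100,100,40),(125,255,255),.105),("brass",(12,100,40),(22,255,255),.11)]:
    for c in blobs(im,lo,hi):
        b=cv2.minAreaRect(c); p=pix2("top",b[0],z)[0]; bx=pix2("top",cv2.boxPoints(b),z)
        e=np.diff(bx[:3],axis=0); print(nm,np.round(b[0],0),p.round(3),[(round(np.linalg.norm(v),3),round(np.degrees(np.arctan2(v[1],v[0])),1)) for v in e])
cv2.imwrite("pics/crop.png",cv2.resize(im[130:280,170:450],None,fx=2.8,fy=2.8,interpolation=cv2.INTER_CUBIC))
E
```

```text
yellow [190. 271.] [0.413 0.266 0.155] [(np.float64(0.031), np.float64(-80.0)), (np.float64(0.018), np.float64(-169.0))]
yellow [223. 223.] [0.503 0.203 0.155] [(np.float64(0.019), np.float64(-91.2)), (np.float64(0.027), np.float64(179.4))]
blue [ 15. 178.] [0.601 0.627 0.105] [(np.float64(0.115), np.float64(-60.3)), (np.float64(0.3), np.float64(-150.9))]
blue [371. 222.] [ 0.499 -0.088  0.105] [(np.float64(0.017), np.float64(-77.1)), (np.float64(0.151), np.float64(-167.5))]
blue [225. 192.] [0.565 0.207 0.105] [(np.float64(0.028), np.float64(-91.1)), (np.float64(0.031), np.float64(179.4))]
brass [589. 266.] [ 0.399 -0.531  0.11 ] [(np.float64(0.339), np.float64(-75.8)), (np.float64(0.424), np.float64(-167.9))]
brass [481.  87.] [ 0.774 -0.324  0.11 ] [(np.float64(0.055), np.float64(-48.9)), (np.float64(0.152), np.float64(-139.8))]
brass [322. 242.] [0.462 0.012 0.11 ] [(np.float64(0.063), np.float64(-91.2)), (np.float64(0.058), np.float64(178.6))]
brass [411. 214.] [ 0.513 -0.169  0.11 ] [(np.float64(0.029), np.float64(-77.8)), (np.float64(0.11), np.float64(-168.6))]
brass [ 14. 188.] [0.583 0.627 0.11 ] [(np.float64(0.01), np.float64(-61.4)), (np.float64(0.132), np.float64(-151.4))]
```

View pics/crop.png

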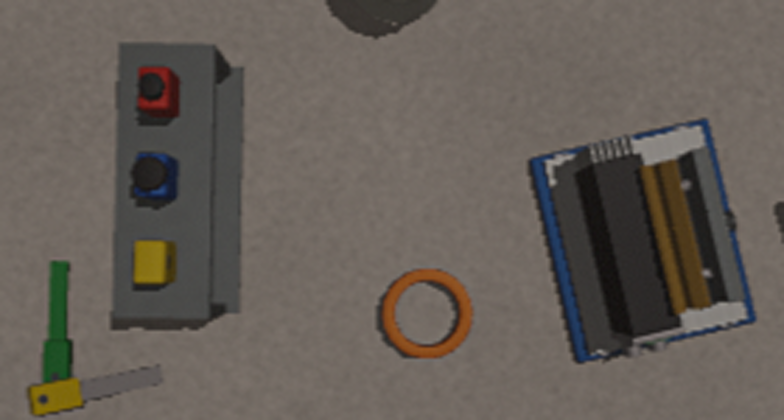

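Handle is at about (0.503, 0.203) and the rack's yaw is about 0. Mouth is at about (0.513, -0.169), yaw about 11.4°. The 30×20 mm handle and 110 mm plate sizes match. Moving over the handle.

Call:
{"name": "play_rows", "arguments": {"motion": [[[0, 0, 0, -0.01, 0, 0, -0.148], [0, 0, 0, -0.01, 0, 0, -0.148], [0, 0, 0, -0.01, 0, 0, -0.148], [0, -0.035, -0.048, 0, 0, 0, 0], [0, -0.035, -0.048, 0, 0, 0, 0]]]}}

```text
clock: 0.72
position: [0.3288, 0.4444, 0.2519]
orientation: [0.0, -3.141, 0.001]
wrist_force: [0.4, 0.3, -1.0]
gripper_width: 0.0879
```

Call:
{"name": "play_rows", "arguments": {"motion": [[[0, -0.035, -0.048, 0, 0, 0, 0], [0, -0.035, -0.048, 0, 0, 0, 0], [0, -0.035, -0.048, 0, 0, 0, 0], [0, -0.035, -0.048, 0, 0, 0, 0], [0, -0.034, -0.05, 0, 0, 0, 0]]]}}

```text
clock: 1.35
position: [0.5028, 0.2012, 0.2521]
orientation: [-0.003, -3.141, 0.0]
wrist_force: [0.0, 0.1, 0.3]
gripper_width: 0.0874
```

Call:
{"name": "play_rows", "arguments": {"motion": [[[0, 0, 0, 0, 0, 0, 0], [0, 0, 0, 0, 0, 0, 0]]]}}

```text
clock: 1.6
position: [0.5019, 0.2031, 0.2523]
orientation: [-0.004, -3.141, -0.0]
wrist_force: [-0.6, -0.3, 0.2]
gripper_width: 0.0879
```

```bash
python3 - <<'E'
from h import *
o=telemetry.get_obs(); im=imaging.grab_frame("wrist"); cv2.imwrite("pics/w1.png",im)
import pickle; pickle.dump(o,open("o1.pkl","wb"))
print(o["clock"],o["position"],R.from_rotvec(o["orientation"]).as_matrix().round(3),o["wrist_force"])
for c in blobs(im,(22,120,60),(32,255,255),200):
    b=cv2.minAreaRect(c); print(b, pix2("wrist",cv2.boxPoints(b),.155,o).round(4), pix2("wrist",b[0],.155,o))
E
```

```text
1.6 [0.50185805 0.20311011 0.25226062] [[-1.     0.002 -0.001]
 [ 0.002  1.     0.   ]
 [ 0.001  0.    -1.   ]] [-0.56303408 -0.27065176  0.23156868]
((407.0, 79.0), (14.0, 32.0), 90.0) [[0.3963 0.2568 0.155 ]
 [0.3964 0.2813 0.155 ]
 [0.4065 0.2823 0.155 ]
 [0.4064 0.2574 0.155 ]] [[0.40136182 0.26943865 0.155     ]]
```

View pics/w1.png

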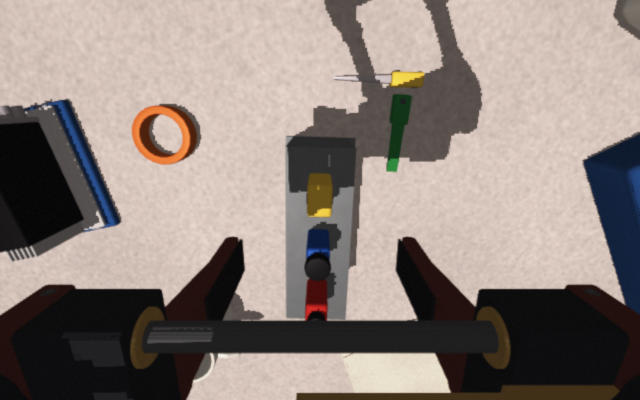

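The handle is at pixels (320,195), partly shaded by the gripper and centred between the fingers. The rack edges run vertically. I'll threshold it with shade included.

```bash
python3 - <<'E'
from h import *
import pickle; o=pickle.load(open("o1.pkl","rb")); im=cv2.imread("pics/w1.png")
K,M=cam("wrist",o); print("cam",M[:3,3].round(3))
for c in blobs(im,(18,120,40),(34,255,255),200):
    x,y,w,h=cv2.boundingRect(c); 
    if y>150:
        print(x,y,w,h)
        m=np.zeros(im.shape[:2],np.uint8); cv2.drawContours(m,[c],-1,1,-1)
        for row in range(y,y+h,3):
            cc=np.flatnonzero(m[row]); print(row,cc.min(),cc.max(),pix2("wrist",[[cc.min(),row],[cc.max()+1,row]],.155,o)[:,:2].round(4).tolist(), im[row,(cc.min()+cc.max())//2])
E
```

```text
cam [0.419 0.202 0.414]
335 385 284 15
385 503 612 [[0.7052, 0.3962], [0.7055, 0.5131]] [20 36 46]
388 504 615 [[0.7094, 0.398], [0.7096, 0.5174]] [24 48 64]
391 504 618 [[0.7135, 0.3987], [0.7137, 0.5218]] [26 49 65]
394 335 616 [[0.7174, 0.2178], [0.7179, 0.5208]] [24 49 65]
397 335 612 [[0.7216, 0.2179], [0.7221, 0.5177]] [24 48 65]
307 173 26 44
173 311 325 [[0.4751, 0.1946], [0.4752, 0.2072]] [35 60 72]
176 309 330 [[0.4777, 0.1929], [0.4777, 0.2115]] [21 73 92]
179 308 331 [[0.4803, 0.192], [0.4804, 0.2123]] [23 74 95]
182 308 331 [[0.4829, 0.192], [0.483, 0.2124]] [24 74 95]
185 307 331 [[0.4856, 0.1911], [0.4856, 0.2124]] [ 25  85 108]
188 307 332 [[0.4882, 0.191], [0.4882, 0.2133]] [ 34 105 133]
191 308 332 [[0.4909, 0.1919], [0.4909, 0.2133]] [ 25  82 105]
194 307 332 [[0.4935, 0.191], [0.4936, 0.2133]] [ 27  85 106]
197 307 331 [[0.4962, 0.1909], [0.4963, 0.2125]] [ 25  83 105]
200 307 331 [[0.4989, 0.1909], [0.499, 0.2125]] [ 25  83 105]
203 307 331 [[0.5017, 0.1908], [0.5017, 0.2125]] [ 25  83 106]
206 308 331 [[0.5044, 0.1917], [0.5045, 0.2126]] [ 26  83 106]
209 308 33
[... 2086 characters left out ...]
0.6779, 0.0244]] [23 47 63]
368 136 143 [[0.6818, 0.0102], [0.6818, 0.0185]] [23 42 56]
133 307 31 30
307 150 157 [[0.6073, 0.0371], [0.6073, 0.0448]] [21 43 58]
310 144 159 [[0.6107, 0.0307], [0.6107, 0.0462]] [23 48 64]
313 143 158 [[0.6141, 0.0291], [0.6142, 0.0447]] [23 45 62]
316 140 163 [[0.6176, 0.0256], [0.6176, 0.0491]] [24 48 65]
319 139 163 [[0.6211, 0.024], [0.6211, 0.0486]] [25 47 62]
322 137 148 [[0.6246, 0.0214], [0.6246, 0.0332]] [25 48 65]
325 135 144 [[0.6281, 0.0188], [0.6282, 0.0287]] [26 51 68]
328 134 143 [[0.6317, 0.0171], [0.6317, 0.0271]] [25 50 68]
331 133 140 [[0.6353, 0.0155], [0.6353, 0.0235]] [27 53 70]
334 134 138 [[0.6389, 0.0158], [0.6389, 0.0208]] [24 48 67]
```

Call:
{"name": "play_rows", "arguments": {"motion": [[[0, 0.001, -0.001, 0.045, 0, 0, 0], [0, 0, 0, 0.045, 0, 0, 0], [0, 0, 0, 0.03, 0, 0, 0], [0, 0, 0, 0.018, 0, 0, 0], [0, 0, 0, 0, 0, 0, 0]]]}}

```text
clock: 2.28
position: [0.5001, 0.2027, 0.1137]
orientation: [-0.0, -3.14, 0.001]
wrist_force: [-0.1, -0.2, 0.7]
gripper_width: 0.0876
```

Call:
{"name": "play_rows", "arguments": {"motion": [[[1, 0, 0, 0, 0, 0, 0], [1, 0, 0, 0, 0, 0, 0], [1, 0, 0, 0, 0, 0, 0], [1, 0, 0, 0, 0, 0, 0], [1, 0, 0, 0, 0, 0, 0]]]}}

```text
clock: 2.9
position: [0.5012, 0.2019, 0.1147]
orientation: [0.003, 3.141, 0.0]
wrist_force: [-0.2, -0.1, 0.1]
gripper_width: 0.0414
```

Call:
{"name": "play_rows", "arguments": {"motion": [[[1, 0, 0, 0, 0, 0, 0], [1, 0, 0, 0, 0, 0, 0], [1, 0, 0, 0, 0, 0, 0]]]}}

```text
clock: 3.28
position: [0.5011, 0.202, 0.1146]
orientation: [-0.003, -3.142, -0.0]
wrist_force: [1.2, 0.7, 1.1]
gripper_width: 0.022
```

Gripped at 22 mm, the handle's width. Lifting straight out.

Call:
{"name": "play_rows", "arguments": {"motion": [[[1, 0, 0, 0, 0, 0, 0], [1, 0, 0, -0.02, 0, 0, 0], [1, 0, 0, -0.035, 0, 0, 0], [1, 0, 0, -0.04, 0, 0, 0], [1, 0, 0, -0.04, 0, 0, 0]]]}}

```text
clock: 3.9
position: [0.501, 0.2018, 0.2523]
orientation: [0.003, 3.14, 0.0]
wrist_force: [-0.5, -0.8, -0.8]
gripper_width: 0.0219
```

Call:
{"name": "play_rows", "arguments": {"motion": [[[1, 0, -0.03, -0.005, 0, 0, 0], [1, -0.002, -0.05, 0, 0, 0, 0], [1, -0.002, -0.055, 0, 0, 0, 0], [1, -0.002, -0.055, 0, 0, 0, 0], [1, -0.002, -0.055, 0, 0, 0, 0]]]}}

```text
clock: 4.53
position: [0.5085, -0.0448, 0.2563]
orientation: [0.002, 3.14, -0.0]
wrist_force: [0.7, -0.1, -1.8]
gripper_width: 0.0221
```

Call:
{"name": "play_rows", "arguments": {"motion": [[[1, -0.002, -0.055, 0, 0, 0, 0], [1, -0.002, -0.045, 0, 0, 0, 0], [1, -0.002, -0.026, 0, 0, 0, -0.1], [1, 0, 0, 0, 0, 0, -0.1], [1, 0, 0, 0, 0, 0, 0]]]}}

```text
clock: 5.15
position: [0.5144, -0.1695, 0.2558]
orientation: [-0.308, 3.126, -0.001]
wrist_force: [0.3, 0.0, -0.7]
gripper_width: 0.0217
```

Call:
{"name": "play_rows", "arguments": {"motion": [[[1, 0, 0, 0, 0, 0, 0], [1, 0, 0, 0, 0, 0, 0]]]}}

```text
clock: 5.4
position: [0.5145, -0.1687, 0.255]
orientation: [-0.31, 3.126, -0.0]
wrist_force: [0.1, 0.5, -1.3]
gripper_width: 0.0222
```

```bash
python3 - <<'E'
from h import *
import pickle
o=telemetry.get_obs(); im=imaging.grab_frame("wrist"); cv2.imwrite("pics/w2.png",im); pickle.dump(o,open("o2.pkl","wb"))
t=imaging.grab_frame("side"); cv2.imwrite("pics/s2.png",t)
print(o["clock"],o["position"],R.from_rotvec(o["orientation"]).as_matrix().round(3).tolist(),o["wrist_force"],o["gripper_width"])
cv2.imwrite("pics/v2.png",np.hstack([im[:,120:520],cv2.resize(t[80:280,230:430],(400,400))]))
E
```

```text
5.4 [ 0.51448608 -0.16868748  0.25502032] [[-0.98, -0.197, 0.0], [-0.197, 0.98, -0.0], [-0.0, -0.0, -1.0]] [ 0.1023151   0.51166061 -1.30699295] 0.022222912212535997
```

View pics/v2.png

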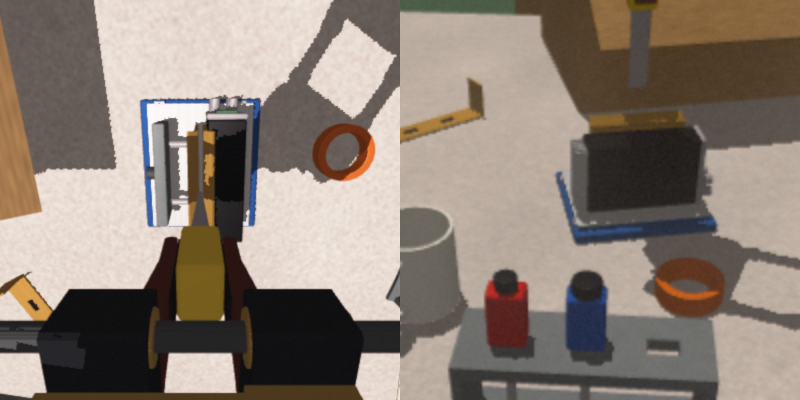

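The blade is held upright over the cradle. The plates run vertically in the wrist image (columns about 308–336, full frame), so the yaw matches. I'll zoom in for the gap.

```bash
python3 - <<'E'
from h import *
import pickle
o=pickle.load(open("o2.pkl","rb")); im=cv2.imread("pics/w2.png")
cv2.imwrite("pics/z2.png",cv2.resize(im[90:240,260:370],None,fx=5,fy=4,interpolation=cv2.INTER_NEAREST))
hsv=cv2.cvtColor(im,cv2.COLOR_BGR2HSV)
# position across the gap in tool y relative to TCP, lip top z=.117
Rm=R.from_rotvec(o["orientation"]).as_matrix()
for row in range(120,200,10):
    cols=np.arange(300,345); p=(pix2("wrist",np.c_[cols,np.full(45,row)],.117,o)-o["position"])@Rm
    print(row,"toolx %.3f"%p[20,0],"y(308)=%.4f y(336)=%.4f"%(p[8,1],p[36,1])," ".join(f"{v}" for v in im[row,300:345,2]))
K,M=cam("wrist",o)
for q in ([0,0,.0996],): # expected tip px
    w=o["position"]+Rm@np.array(q); c=np.linalg.inv(M)@np.r_[w,1]; print("tip px",K[0,2]+K[0,0]*c[0]/-c[2],K[1,2]-K[1,1]*c[1]/-c[2])
E
```

```text
120 toolx 0.068 y(308)=-0.0121 y(336)=0.0139 250 250 250 250 250 249 249 248 248 249 249 249 250 250 248 247 247 248 249 249 249 247 246 246 245 217 117 41 44 51 54 53 52 54 52 52 54 52 51 51 53 51 51 48 49
130 toolx 0.059 y(308)=-0.0122 y(336)=0.0140 249 250 250 250 249 249 247 243 240 239 240 240 239 206 135 99 98 94 96 102 105 104 96 101 114 118 115 98 79 81 81 79 61 46 36 25 22 26 50 60 60 60 59 59 58
140 toolx 0.050 y(308)=-0.0123 y(336)=0.0142 115 116 117 117 117 116 106 94 88 87 85 86 85 85 84 85 86 84 93 100 103 103 103 136 165 186 193 194 198 199 200 197 186 165 114 52 22 20 16 14 15 14 15 15 16
150 toolx 0.040 y(308)=-0.0124 y(336)=0.0143 247 249 249 249 248 246 221 141 93 87 86 86 86 84 85 86 86 83 91 99 102 101 96 85 84 84 85 84 84 87 87 86 87 86 63 33 13 14 14 14 15 16 16 15 13
160 toolx 0.031 y(308)=-0.0125 y(336)=0.0145 247 248 248 248 247 246 234 162 97 86 86 88 86 84 84 85 85 83 87 96 101 101 96 104 164 191 196 195 197 199 199 195 179 160 101 39 14 15 14 13 13 13 11 13 13
170 toolx 0.021 y(308)=-0.0126 y(336)=0.0146 232 246 248 247 247 246 244 186 101 85 86 86 85 85 86 86 86 84 87 95 100 100 94 98 163 193 196 195 197 197 199 194 177 155 93 31 13 12 13 14 11 14 13 12 13
180 toolx 0.011 y(308)=-0.0127 y(336)=0.0148 233 245 247 246 246 245 243 197 114 87 84 84 84 84 84 85 83 85 86 94 99 98 94 95 159 190 195 188 137 91 85 84 84 83 54 24 16 12 13 11 13 12 11 14 12
190 toolx 0.001 y(308)=-0.0128 y(336)=0.0149 122 126 129 140 202 226 223 163 97 84 84 86 84 84 85 83 85 83 81 90 93 97 92 83 82 84 84 84 85 84 85 84 84 82 54 22 14 13 13 13 13 13 14 15 11
tip px 321.07486467440765 202.51196953167835
```

View pics/z2.png

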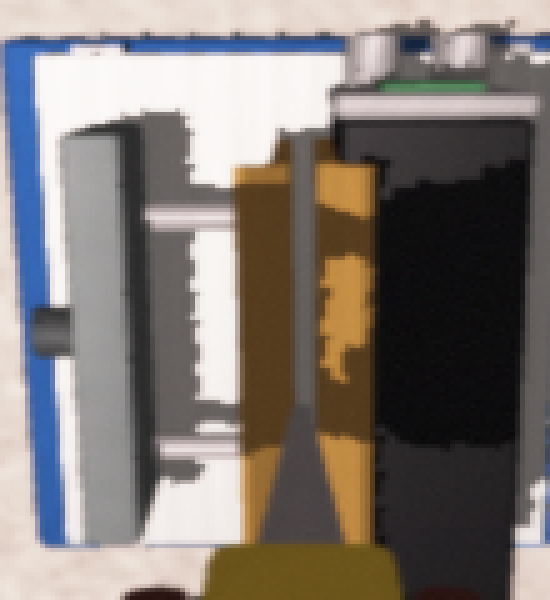

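Gap centre is within about 0.5 mm of the blade in tool y and the yaw matches. Going down to just inside the mouth, then taking a force baseline averaged over several readings.

Call:
{"name": "play_rows", "arguments": {"motion": [[[1, 0, 0.0005, 0.015, 0, 0, 0], [1, 0, 0, 0.02, 0, 0, 0], [1, 0, 0, 0.015, 0, 0, 0], [1, 0, 0, 0.006, 0, 0, 0], [1, 0, 0, 0, 0, 0, 0]]]}}

```text
clock: 6.12
position: [0.5142, -0.1685, 0.1982]
orientation: [0.311, -3.125, -0.0]
wrist_force: [0.4, -0.5, -1.0]
gripper_width: 0.0219
```

```bash
cat > f.py <<'E'
from h import *
F=[];P=[];T=[]
for i in range(10):
    imaging.grab_frame("wrist"); o=telemetry.get_obs(); F.append(o["wrist_force"]);P.append(o["position"]);T.append(o["ft_torque"])
print(round(o["clock"],2),"F",np.mean(F,0).round(2),"sd",np.std(F,0).round(2),"P",np.mean(P,0).round(4),"T",np.mean(T,0).round(3),"tip below mouth mm",round((.110-np.mean(P,0)[2]+.0996)*1e3,1),"w",round(o["gripper_width"],4))
E
python3 f.py
```

```text
6.62 F [-0.04 -0.02 -1.2 ] sd [0.28 0.2  0.43] P [ 0.5145 -0.1687  0.1992] T [0.055 0.005 0.011] tip below mouth mm 10.4 w 0.0219
```

Call:
{"name": "play_rows", "arguments": {"motion": [[[1, 0, 0, 0.002, 0, 0, 0], [1, 0, 0, 0.002, 0, 0, 0], [1, 0, 0, 0.002, 0, 0, 0], [1, 0, 0, 0, 0, 0, 0]]]}}

```text
clock: 7.12
position: [0.5142, -0.1686, 0.1923]
orientation: [0.311, -3.126, -0.0]
wrist_force: [-0.4, 0.2, -1.3]
gripper_width: 0.0222
```

Call:
{"name": "play_rows", "arguments": {"motion": [[[1, 0, 0, 0.002, 0, 0, 0], [1, 0, 0, 0.002, 0, 0, 0], [1, 0, 0, 0.002, 0, 0, 0], [1, 0, 0, 0, 0, 0, 0]]]}}

```text
clock: 7.62
position: [0.5142, -0.1686, 0.1863]
orientation: [0.311, -3.126, -0.0]
wrist_force: [0.4, 0.9, -0.8]
gripper_width: 0.022
```

```bash
python3 f.py
```

```text
8.12 F [-0.24 -0.24 -1.26] sd [0.33 0.3  0.48] P [ 0.5143 -0.1686  0.1867] T [0.075 0.015 0.001] tip below mouth mm 22.9 w 0.0217
```

No contact yet at 23 mm, so I'll keep going in small steps.

Call:
{"name": "play_rows", "arguments": {"motion": [[[1, 0, 0, 0.002, 0, 0, 0], [1, 0, 0, 0.002, 0, 0, 0], [1, 0, 0, 0.002, 0, 0, 0], [1, 0, 0, 0, 0, 0, 0]]]}}

```text
clock: 8.62
position: [0.5144, -0.1686, 0.1806]
orientation: [-0.311, 3.126, -0.0]
wrist_force: [-0.4, 0.4, -0.4]
gripper_width: 0.0219
```

```bash
python3 f.py
```

```text
9.12 F [ 0.3   0.33 -0.82] sd [0.74 0.31 0.32] P [ 0.5144 -0.1686  0.1806] T [ 0.102 -0.132  0.033] tip below mouth mm 29.0 w 0.0217
```

Call:
{"name": "play_rows", "arguments": {"motion": [[[1, 0, 0, 0.002, 0, 0, 0], [1, 0, 0, 0.002, 0, 0, 0], [1, 0, 0, 0, 0, 0, 0]]]}}

```text
clock: 9.5
position: [0.5145, -0.1687, 0.177]
orientation: [-0.311, 3.125, -0.001]
wrist_force: [-0.4, 0.4, 3.4]
gripper_width: 0.0221
```

```bash
python3 f.py
```

```text
10.0 F [0.18 0.41 4.53] sd [0.41 0.39 0.71] P [ 0.5145 -0.1686  0.177 ] T [ 0.105 -0.061  0.042] tip below mouth mm 32.6 w 0.0216
```

Push is about 5.7 N (4.5 plus the 1.2 N baseline) at 32.6 mm, which is in range. I'll check that it holds steady and look at it.

```bash
python3 f.py; python3 - <<'E'
from h import *
a=imaging.grab_frame("wrist"); b=imaging.grab_frame("side"); 
cv2.imwrite("pics/v3.png",np.hstack([cv2.resize(a[80:280,220:420],(400,400)),cv2.resize(b[110:210,300:400],(400,400))]))
E
```

```text
10.5 F [0.72 0.32 5.04] sd [0.54 0.5  0.41] P [ 0.5145 -0.1686  0.1768] T [ 0.108 -0.148  0.042] tip below mouth mm 32.8 w 0.0216
```

View pics/v3.png

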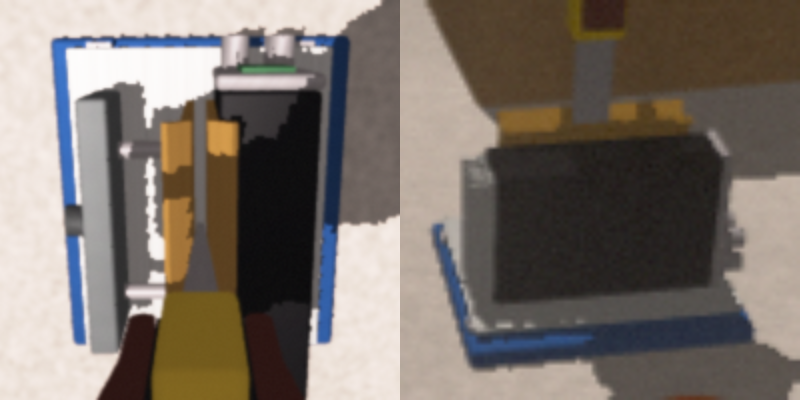

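The blade sits upright between the plates, and the push is steady at about 6 N. Backing up would reverse the drag, so I'm handing it in as it stands.

```bash
python3 f.py; python3 -c "
from plant import r; print(r.job_done())"
```

```text
11.1 F [ 0.51 -0.04  4.9 ] sd [0.42 0.68 0.39] P [ 0.5144 -0.1686  0.1768] T [ 0.137 -0.167  0.032] tip below mouth mm 32.8 w 0.0217
the job is handed in; nothing more can be done
None
```

The yellow taper blade is out of the rack, slid tip down between the two brass plates, and still held in the grip at the depth where it dragged. I handed the job in at 11.1 s.

- **Push:** The last reading was 4.9 N upward against a free-hanging baseline of -1.2 N, so about 6.1 N, slightly above the 5 N asked. It was steady over the last two readings. I left it there, because backing off would have reversed the drag.
- **Depth:** The tip is about 32.8 mm below the mouth, within the expected 18 to 65 mm. Sideways force was about 0.5 N or less, and the opening was 21.7 mm, matching the 22 mm handle.
- **Pictures:** The last ones show the blade upright between both plates. I saw no sign of contact with the other tools, the mug or the tape, but I took no final picture of them.
- **Not confirmed:** A moment of about -0.15 N m along world y appeared near contact. It may mean a slight off-centre or tilted contact, and I did not look into it further.

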